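# Fish a dropped bolt out of a tube with spring tongs

## Task

A bolt has dropped down inside the upright square tube of the post shoe, too deep for the fingers. Take the spring tongs off their rest, reach down the tube with them, squeeze them shut on the bolt, draw it out and set it down (do not drop it) in the open parts tray, without touching the bolt with the fingers; then put the tongs back on their rest as they were.

Things in the scene. Friction and masses are not known exactly. Their poses are not given: they have to be found in the camera images.
- tongs: Loose spring tongs of steel strip (16 mm high, 3 mm thick), 190 mm long, 0.24 kg, level on the rest: two arms side by side (one at +y, one at -y), a round bow behind (centre x = -120 mm), legs turned down in front. Origin: midway between the free arms, at mid height, where to squeeze them along y (black sleeves, x -45 to +13 mm, 20 mm high). x forward to the legs, z up; fixed in the +y arm.
- jaws (a point): midway between the tongs' two legs, at their lower ends: 50 mm ahead of and 122 mm below the tongs' origin. Each leg ends in a V-shaped jaw, 26 mm high, 22 mm wide along x, the Vs facing each other along y. Free, the Vs' bottoms are 38 mm apart (45 mm over all); half squeezed 30 mm (37 mm over all), which still clears both bolt and tube. The tongs balance at their origin.
- tongs_squeeze (a joint): how far the tongs are squeezed: 0 = free, open; 0.05 rad = half way; 0.115 = shut on the bolt's shank; 0.14 = shut on nothing. Width over the sleeves at the origin: 44 mm free, 38 mm half way, 30 mm on the shank. They spring open again: about 7 N on the fingers at first, 10 N half way, 14 N on the shank; the jaws grip with 0.7 of any squeeze beyond that.
- tool_rest: steel rest fixed to the bench: a foot plate with two upright frames (6 mm thick, 88 mm wide) at x = -80 and +22 mm. The tongs' arms lie across both flat crossbars, 139 mm above the bench, between posts 68 mm apart that stand 11 mm higher; the legs hang in front of the front frame. Origin on the bench under the place of the tongs' origin; x the way the tongs point, z up.
- rest_seat (a point): where the tongs' origin lies when they rest in the middle of the tool rest: 147 mm above the bench; axes as the tool rest
- post_shoe: steel post shoe fixed to the bench: a 120 mm square foot plate, 8 mm thick, and on its middle an upright square tube, 60 mm wide outside, 50 mm inside, open at the top 138 mm above the bench; low gussets on its four sides. Origin under the tube's middle on the bench; x and y square to the tube's sides.
- tube_mouth (a point): middle of the tube's open top, 138 mm above the bench; axes as the post shoe
- bolt: loose rusty bolt, 0.13 kg, 70 mm long: shank 16 mm in diameter, hexagon head 24 x 27 mm, 10 mm high. At the start it stands on its head on the foot plate inside the tube, its free end 60 mm below the mouth, within 6 mm of the tube's middle. Origin: middle of the head's flat underside; z along the shank.
- bolt_end (a point): the free end of the bolt's shank, on its axis
- parts_tray: open sheet-metal tray fixed to the bench, 190 x 140 mm (x by y), 35 mm high, walls and floor 3 mm. Two loose nuts, 19 mm high, lie at its +x end, 40 mm or more from its middle. Origin under its middle on the bench, z up.
- tray_floor (a point): middle of the tray's inner floor, 3 mm above the bench; axes as the tray

How it is judged (in metres and radians):
On the way, in this order (a step that is already met when the one before it is completed fails the run):
1. the bolt is drawn clear of the tube, held by the tongs (height (world z) of bolt above 0.138 m and contact force between tongs and bolt above 0.5 N), for 0.1 s.
2. the bolt is set down in the tray (within 10 mm of its floor) while the tongs still hold it (z of bolt in the frame of tray_floor below 0.01 m and x of bolt in the frame of tray_floor between -0.09 and 0.09 m and y of bolt in the frame of tray_floor between -0.065 and 0.065 m and contact force between tongs and bolt above 0.5 N), for 0.05 s.
At the end, for the whole second after the job is handed in: The bolt lies or stands at rest in the parts tray, its free end at most 10 mm over the rim. The tongs lie level, open and still across both crossbars of the tool rest, pointing as before: origin within 5 mm of the seat in height, 20 mm sideways, 15 mm back to 25 mm forward (x of bolt in the frame of tray_floor between -0.092 and 0.092 m and y of bolt in the frame of tray_floor between -0.067 and 0.067 m and z of bolt in the frame of tray_floor between -0.004 and 0.035 m and x of bolt_end in the frame of tray_floor between -0.105 and 0.105 m and y of bolt_end in the frame of tray_floor between -0.08 and 0.08 m and linear speed of each of bolt, tongs below 0.02 m/s and x of tongs in the frame of rest_seat between -0.015 and 0.025 m and y of tongs in the frame of rest_seat between -0.02 and 0.02 m and z of tongs in the frame of rest_seat between -0.005 and 0.005 m and angle between tongs's own z axis and vertical below 0.06 rad and value of joint tongs_squeeze below 0.02 rad and x of jaws in the frame of rest_seat above 0.03 m); the robot touches nothing.
It fails at once if the fingers press on the bolt (contact force between the fingers and bolt above 1 N).
It also fails if it takes over 54 s, if anything falls off the work surface, if the arm or the gripper's body presses on something with over 40 N, if the wrist force passes 120 N, or if a joint passes its speed limit or range.

## Robot

A 6-joint arm with a two-finger parallel gripper is mounted at the origin on the work surface; the furniture and walls round the work are solid. World frame = base frame: x ahead of the robot, y to its left, z up, the work surface at z = 0. Lengths are in m, angles in degrees, forces in N, time in s.
With the tool pointing down it reaches from about 0.35 to 0.875 m from the base axis. Payload 4.2 kg.
Tool frame: the origin (TCP) lies at the very end of the fingers, on their centre line; the grasp point (between the pads) lies 19 mm behind it; z points along the fingers, y is the line along which they close (so a half turn about z gives the same grasp; the last joint's range is limited). The gripper opens to 87 mm and grips with 3 to 60 N. Pads are 19 mm wide; open, the fingers measure 117 mm over their backs; the gripper's body (75 mm by 190 mm) begins 51 mm behind the grasp point.
Start: joints at [81.566, 22.042, 0.453, 0, -68.411, -14.817], TCP at [0.247, 0.574, 0.194] pointing down, gripper open.
Joint ranges: [-179.83, 179.83], [-69.29, 118.12], [-61.27, 80.66], [-181.25, 117.63], [-171.15, -9.14], [-177.46, 177.46]. Speed limits (degrees/s): [159.86, 159.86, 180, 180, 180, 180].

## Interface

Orientations are given as a 3x3 rotation matrix whose columns are the frame's x, y, z axes.
In Python, from station import monitor, cams, ticket gives the robot as it stands.
- The arm moves only by the tool drive_tool, never from a script. Its argument "moves" is a list of rows, each an object with "delta_pos": the shift along the tool's x, y, z in mm, a list of three; "turn": the turn about the tool's z in rad; "claw": the opening, from 0 (shut) to 1 (fully open). A call has 1 to 12 rows; each row shifts and turns the commanded pose from where the row before left it, along the tool's axes as they then stand; what a row does not reach is not made up. A row lasts 1/8 s, in which the tool goes at most 62.5 mm and 10.7 degrees, less where a joint would pass 70% of its speed; a pose out of reach is approached as far as the arm can. A call is refused whole if a number of a shift passes 62.5 or a number of a turn 0.188, either way. A call with a gripper value outside its range is refused whole. The fingers move at their own pace and stop on an object; the grip force is fixed at half the most. Time passes only in rows, so rows that do not move let the fingers close. It gives the time, the measured TCP pose, the force, the opening and the grip force at its end, in the units of the state.
- monitor.sense(): the state, without advancing time (a new reading comes with each control period).
- cams.capture(name): name is "scene" or "top" or "wrist"; returns a dict with "color" (420x560x3 uint8, red, green, blue), "range_z" (420x560 float32, m along the optical axis (not along the pixel's ray), 0 where there is no reading), "vertical_fov" (degrees; the focal length in pixels is half the picture's height over the tangent of half this angle, whatever the lens; pixels are square), "cx", "cy" (the principal point, pixels), "extrinsics" (4x4, takes a point from camera to world coordinates). Camera axes: x right, y down, z forward; pixel columns grow to the right and rows downward; lengths in m; the calibration is good to about 2 mm. A picture is of the moment at which its call begins.
- ticket.finish_job(): hands the job in; it is judged then, once.
The state is a dict: "time_s": time; "joints": joint angles; "joint_velocities": joint speeds; "effort": joint torques, N m; "tcp_pos": TCP position; "ee_rot": TCP orientation; "wrist_force": force on the tool from outside, world axes, zero at the start; "moment": the same for the moment, N m; "gripper_width": opening from 0.0 (shut) to 1.0 (fully open); "gripper_force": force on a finger pad.
Only numpy, scipy, OpenCV 4.12 (cv2) and the standard library are available. Lean on these libraries where they do the work, as an engineer would, in place of code of your own. Each camera call takes 0.05 s, during which the arm holds its last target. There are 200 camera calls.

## Working session

There is one attempt and no reset: what is moved stays moved. The work goes in short steps, Python scripts to look and compute and a tool call to move; the robot and the scene stay as the last step left them, time stands still between calls to the robot, and variables do not carry over. Pictures are saved under pics/ and viewed, at most 10 in all, crops included, and the job is handed in when it is done.

Besides the shell and the picture viewer there is one more tool, called after "Request:" as name(argument=value, ...) on one line, values as JSON. drive_tool: Moves the arm, as the interface text tells. Its arguments: {"type":"object","properties":{"moves":{"type":"array","items":{"type":"object","properties":{"delta_pos":{"type":"array","items":{"type":"number"}},"turn":{"type":"number"},"claw":{"type":"number"}}}}},"required":["moves"]}

```bash
ls; mkdir -p pics
python3 - <<'E'
from station import monitor,cams
import cv2,numpy as np
s=monitor.sense();print({k:np.round(v,3).tolist() for k,v in s.items()})
for n in ("scene","top"):
    c=cams.capture(n);cv2.imwrite(f"pics/{n}0.png",c["color"][:,:,::-1]);np.savez(f"pics/{n}0.npz",**c)
    print(n,c["vertical_fov"],c["cx"],c["cy"],np.round(c["extrinsics"],3).tolist(),(c["range_z"]>0).mean())
E
```

```text
pics
{'time_s': 0.0, 'joints': [81.566, 22.09, 0.378, -0.03, -68.409, -14.815], 'joint_velocities': [0.025, 0.013, 0.027, -0.091, -0.078, 0.012], 'effort': [0.0, -39.066, 18.741, 4.22, 0.011, -0.0], 'tcp_pos': [0.246, 0.574, 0.192], 'ee_rot': [[0.919, -0.395, -0.001], [-0.395, -0.919, -0.002], [0.0, 0.002, -1.0]], 'wrist_force': [-0.636, -0.125, -0.931], 'moment': [-0.082, 0.014, 0.005], 'gripper_force': 0.0, 'gripper_width': 0.997}
scene 54.66354867796752 274.93267117379395 218.37591070040253 [[-0.824, 0.454, -0.339, 0.782], [0.567, 0.661, -0.492, 0.455], [0.001, -0.598, -0.802, 0.869], [0.0, 0.0, 0.0, 1.0]] 0.9879634353741497
top 48.181376833144284 274.8610776859621 212.37342280372403 [[0.055, -0.974, 0.22, 0.242], [-0.998, -0.055, 0.009, -0.013], [0.003, -0.22, -0.975, 1.082], [0.0, 0.0, 0.0, 1.0]] 0.996109693877551
```

View pics/scene0.png

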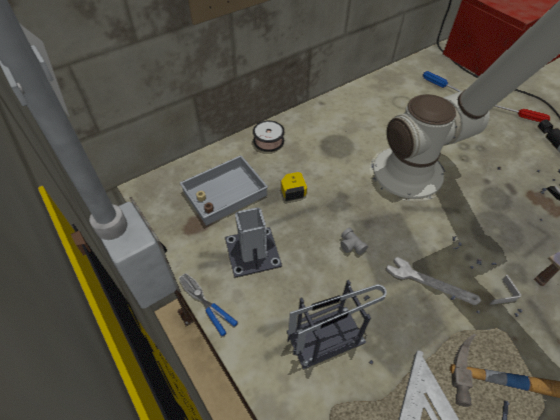

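View pics/top0.png

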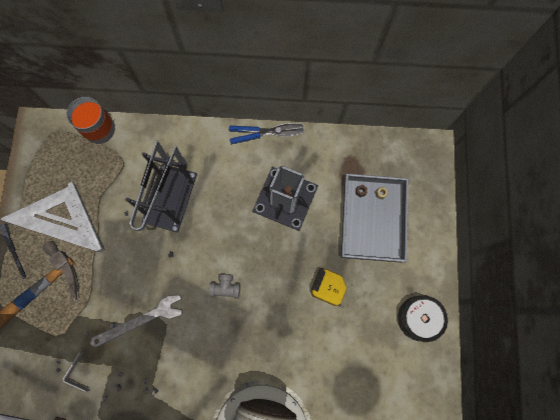

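The scene view shows the tray at (225,190), the tube at (250,232), and the tongs on their rest at (330,320) with the bow toward the upper right. In the top view, the tongs are at (160,185) with the bow at (140,225) and legs to the upper right, the tube mouth is at (287,175), and the tray is at (375,218) with nuts at (362,190) and (382,192).

```bash
cat > h.py <<'E'
import numpy as np,cv2
def cloud(c):
    col=c["color"];h,w=col.shape[:2];f=h/2/np.tan(np.radians(float(c["vertical_fov"]))/2)
    u,v=np.meshgrid(np.arange(w),np.arange(h));d=c["range_z"]
    P=np.stack([(u-c["cx"])/f*d,(v-c["cy"])/f*d,d],-1);E=c["extrinsics"]
    return P@E[:3,:3].T+E[:3,3]
def sel(P,c,lo,hi,x0,x1,y0,y1):
    return (P[...,2]>lo)&(P[...,2]<hi)&(P[...,0]>x0)&(P[...,0]<x1)&(P[...,1]>y0)&(P[...,1]<y1)&(c["range_z"]>0)
def rect(p):
    r=cv2.minAreaRect((p[:,:2]*1000).astype(np.float32));return np.round(r[0],1),np.round(r[1],1),round(r[2],1)
E
python3 - <<'E'
from h import *
for n in("top","scene"):
    c=dict(np.load(f"pics/{n}0.npz"));P=cloud(c)
    for nm,px in dict(tongs=(160,185),tube=(287,175),tray=(375,218)).items():
        if n=="top":print(nm,P[px[1],px[0]].round(3))
    for nm,b in dict(tube=(.128,.145,.35,.65,-.12,.1),tray=(.028,.04,.3,.65,-.4,-.1),rest=(.13,.17,.3,.7,.15,.5)).items():
        m=sel(P,c,*b);p=P[m];
        if len(p)>5:print(n,nm,len(p),rect(p),np.median(p[:,2]).round(4),p.min(0).round(3),p.max(0).round(3))
E
```

```text
tongs [0.495 0.234 0.156]
tube [ 0.547 -0.025  0.105]
tray [ 0.485 -0.239  0.   ]
top tube 306 (array([520.5, -24.3]), array([60. , 60.8]), 70.2) 0.1372 [ 0.485 -0.059  0.128] [0.557 0.011 0.143]
top tray 1501 (array([ 440.2, -233. ]), array([265.4, 280.2]), 90.0) 0.0363 [ 0.3   -0.366  0.028] [ 0.58 -0.1   0.04]
top rest 1116 (array([494.2, 252.8]), array([ 88.6, 193.3]), 77.7) 0.149 [0.4   0.196 0.13 ] [0.593 0.304 0.16 ]
scene tube 304 (array([521.2, -22.5]), array([62.7, 59.8]), 70.2) 0.1371 [ 0.485 -0.059  0.128] [0.558 0.013 0.142]
scene tray 956 (array([ 440.3, -232. ]), array([280.3, 263.7]), 0.0) 0.0364 [ 0.3   -0.364  0.028] [ 0.58 -0.1   0.04]
scene rest 1389 (array([493.9, 253.7]), array([ 88.6, 193.2]), 78.2) 0.1494 [0.399 0.198 0.13 ] [0.593 0.306 0.162]
```

Run:
```python
from h import *
for n in("top","scene"):
    c=dict(np.load(f"pics/{n}0.npz"));P=cloud(c)
    m=sel(P,c,.1525,.17,.38,.62,.18,.32);p=P[m];print(n,"tongs",len(p),rect(p),np.median(p[:,2]).round(4))
    d=p[:,:2]-p[:,:2].mean(0);print(" pca",np.degrees(np.arctan2(*np.linalg.svd(d,full_matrices=False)[2][0][::-1])))
    k=c["color"].max(-1)<60
    q=P[m&k];
    if len(q)>5:print(" dark",len(q),rect(q),np.median(q[:,2]))
    m=sel(P,c,.03,.04,.36,.6,-.33,-.1);print(" tray",rect(P[m]),np.median(P[m][:,2]).round(4))
    t=np.array([.5208,-.0234]);m=(np.hypot(P[...,0]-t[0],P[...,1]-t[1])<.022)&(P[...,2]<.12);q=P[m];print(" in tube",len(q),np.histogram(q[:,2],np.arange(0,.13,.01))[0])
    q=q[(q[:,2]>.07)&(q[:,2]<.085)];
    if len(q):print(q.round(3).tolist()[:30])
    m=sel(P,c,.012,.03,.42,.56,-.31,-.16);v,u=np.nonzero(m);print(" nuts",P[m].mean(0).round(3),P[m].min(0).round(3),P[m].max(0).round(3))
```

```text
top tongs 401 (array([499.5, 264. ]), array([ 75.4, 191.4]), 67.5) 0.1551
 pca 166.7317768438871
 dark 82 (array([502.6, 249.3]), array([ 57.5, 108.8]), 71.1) 0.15508601592867205
 tray (array([ 480.7, -231.7]), array([146.5, 196.6]), 88.5) 0.0368
 in tube 87 [19  8  1  1  2  7  9 38  2  0  0  0]
[[0.529, -0.025, 0.079], [0.531, -0.027, 0.074], [0.53, -0.029, 0.077], [0.531, -0.032, 0.075], [0.527, -0.023, 0.078], [0.528, -0.025, 0.075], [0.527, -0.027, 0.078], [0.528, -0.029, 0.077], [0.528, -0.032, 0.077], [0.528, -0.034, 0.076], [0.525, -0.023, 0.078], [0.525, -0.025, 0.077], [0.526, -0.027, 0.076], [0.525, -0.029, 0.079], [0.525, -0.032, 0.078], [0.527, -0.034, 0.074], [0.523, -0.021, 0.077], [0.523, -0.023, 0.076], [0.521, -0.025, 0.082], [0.523, -0.027, 0.076], [0.524, -0.03, 0.074], [0.524, -0.032, 0.075], [0.523, -0.034, 0.079], [0.521, -0.021, 0.076], [0.521, -0.023, 0.074], [0.52, -0.025, 0.08], [0.521, -0.028, 0.075], [0.521, -0.03, 0.077], [0.521, -0.032, 0.077], [0.52, -0.034, 0.08]]
 nuts [ 0.521 -0.254  0.021] [ 0.42  -0.302  0.012] [ 0.56  -0.161  0.03 ]
scene tongs 524 (array([499.6, 265.9]), array([ 75.3, 193.2]), 68.6) 0.1556
 pca -13.20730335279956
 dark 80 (array([520.9, 241.4]), array([59.1, 68.1]), 79.4) 0.15624035989116453
 tray (array([ 481. , -230.5]), array([148.8, 196.1]), 88.4) 0.0368
 in tube 0 [0 0 0 0 0 0 0 0 0 0 0 0]
 nuts [ 0.509 -0.232  0.021] [ 0.422 -0.304  0.012] [ 0.56 -0.16  0.03]
```

The depth readings are good. Next I move above the tongs for a close look.

Request:
drive_tool(moves=[{"delta_pos": [0, 0, -40]}, {"delta_pos": [0, 0, -40]}, {"delta_pos": [45, 25, 0]}, {"delta_pos": [45, 25, 0]}, {"delta_pos": [45, 25, 0]}, {"delta_pos": [45, 25, 0]}, {"delta_pos": [45, 25, 0]}, {"delta_pos": [45, 25, 0]}, {"delta_pos": [45, 25, 0]}, {"delta_pos": [43, 24, 0]}, {"turn": -0.18}, {"delta_pos": [0, 0, 0]}])

```text
invalid input
```

```bash
python3 - <<'E'
from station import monitor,cams
from h import *
s=monitor.sense();print(s["time_s"],s["tcp_pos"],np.round(s["ee_rot"],3).tolist(),s["wrist_force"],s["joints"])
c=cams.capture("wrist");cv2.imwrite("pics/w1.png",c["color"][:,:,::-1]);np.savez("pics/w1.npz",**c);P=cloud(c)
m=sel(P,c,.150,.165,.38,.62,.18,.32);p=P[m];print(rect(p),np.median(p[:,2]))
m=sel(P,c,.135,.165,.38,.62,.18,.32);
o=c["color"][:,:,::-1].copy();o[m]=o[m]//2+np.array([0,0,120],np.uint8);cv2.imwrite("pics/w1b.png",np.hstack([c["color"][:,:,::-1],o])[::1,:][:, :])
E
python3 -c "
import cv2;i=cv2.imread('pics/w1b.png');cv2.imwrite('pics/w1c.png',cv2.resize(i,(800,300)))"
```

```text
0.1 [0.24650068 0.57370306 0.19258337] [[0.919, -0.395, -0.001], [-0.395, -0.919, -0.002], [0.0, 0.002, -1.0]] [ 0.44478083 -0.44606583 -0.35494591] [ 8.15639597e+01  2.20861584e+01  3.88970794e-01 -2.41802051e-02
 -6.84112345e+01 -1.48170427e+01]
(array([0., 0.]), array([0., 0.]), 0.0) nan
  return _methods._mean(a, axis=axis, dtype=dtype,
  ret = ret.dtype.type(ret / rcount)
```

View pics/w1.png

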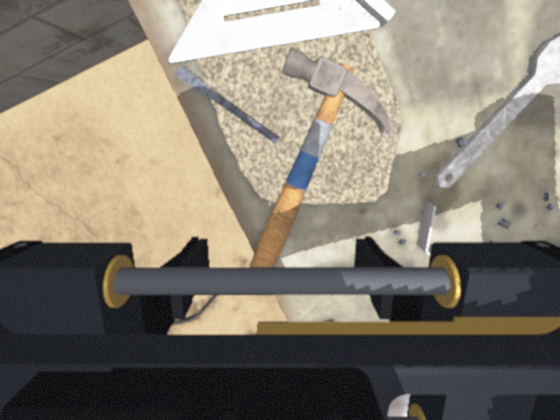

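The wrist view shows the hammer at (320,150) and the finger tips at (185,265) and (375,265). The arm hasn't moved, because the call was refused. Rows probably need all three fields.

Request:
drive_tool(moves=[{"delta_pos": [0, 0, -40], "turn": 0, "claw": 1}, {"delta_pos": [0, 0, -40], "turn": 0, "claw": 1}, {"delta_pos": [45, 25, 0], "turn": 0, "claw": 1}, {"delta_pos": [45, 25, 0], "turn": 0, "claw": 1}, {"delta_pos": [45, 25, 0], "turn": 0, "claw": 1}, {"delta_pos": [45, 25, 0], "turn": 0, "claw": 1}, {"delta_pos": [45, 25, 0], "turn": 0, "claw": 1}, {"delta_pos": [45, 25, 0], "turn": 0, "claw": 1}, {"delta_pos": [20, 25, 0], "turn": 0, "claw": 1}, {"delta_pos": [0, 24, 0], "turn": 0, "claw": 1}, {"delta_pos": [0, 0, 0], "turn": -0.18, "claw": 1}, {"delta_pos": [0, 0, 0], "turn": 0, "claw": 1}])

```text
time_s: 1.65
tcp_pos: [0.4345, 0.2766, 0.2735]
ee_rot: [[0.974, -0.226, -0.0], [-0.226, -0.974, -0.0], [-0.0, 0.0, -1.0]]
wrist_force: [0.4, -0.3, -0.3]
gripper_width: 1.004
gripper_force: 0.0
```

```bash
cat > look.py <<'E'
import sys
from station import monitor,cams
from h import *
s=monitor.sense();print(s["time_s"],s["tcp_pos"].round(4) if hasattr(s["tcp_pos"],"round") else s["tcp_pos"],np.round(s["ee_rot"],3).tolist(),np.round(s["wrist_force"],1),"j",np.round(s["joints"],1),"g",s["gripper_width"],s["gripper_force"])
n=sys.argv[1]
c=cams.capture(sys.argv[2] if len(sys.argv)>2 else "wrist");cv2.imwrite(f"pics/{n}.png",c["color"][:,:,::-1]);np.savez(f"pics/{n}.npz",**c)
E
python3 look.py w2
python3 - <<'E'
from h import *
c=dict(np.load("pics/w2.npz"));P=cloud(c)
m=sel(P,c,.1525,.165,.38,.62,.18,.32);p=P[m];print(len(p),rect(p),np.median(p[:,2]))
E
```

```text
1.65 [0.4345 0.2766 0.2735] [[0.974, -0.226, -0.0], [-0.226, -0.974, -0.0], [-0.0, 0.0, -1.0]] [ 0.4 -0.3 -0.3] j [ 50.6   8.4  -6.8  -0.  -74.8  26.4] g 1.0043922495056044 0.0
1651 (array([493.7, 254.4]), array([ 44.3, 191.1]), 76.2) 0.15516022772496624
```

View pics/w2.png

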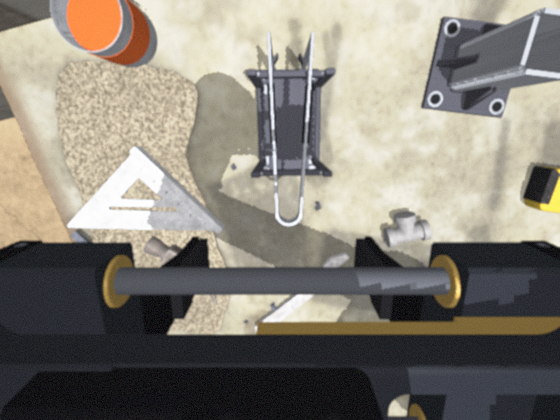

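The wrist view shows the tongs at (290,130) with the bow at (288,222), the rest frames at rows 75 and 170, and the tube at the upper right. Next I locate the origin along the tongs.

Run:
```python
from h import *
c=dict(np.load("pics/w2.npz"));P=cloud(c)
a=np.radians(-13.8);R=np.array([[np.cos(a),np.sin(a)],[-np.sin(a),np.cos(a)]])
Q=(P[...,:2]-[.4937,.2544])@R.T*1000
m=sel(P,c,.1525,.165,.38,.62,.18,.32);q=Q[m];g=c["color"].max(-1)[m]
for lo in range(-100,100,8):
    k=(q[:,0]>=lo)&(q[:,0]<lo+8)
    if k.any(): y=q[k,1];print(lo,k.sum(),"y",y.min().round(1),y.max().round(1),"bright",np.median(g[k]),"z",(np.median(P[m][k,2])*1000).round(1))
m=sel(P,c,.143,.152,.38,.62,.18,.32);q=Q[m];q=q[abs(q[:,1])>30]
print("posts");print(np.histogram(q[:,0],np.arange(-100,101,5)));print(rect(q/1000), (q[q[:,1]>0].mean(0)+q[q[:,1]<0].mean(0))/2)
for s in(1,-1):
  for f in(1,-1):
    k=(q[:,1]*s>0)&((q[:,0]+5)*f>0);print(s,f,k.sum(),q[k].mean(0),q[k].min(0),q[k].max(0))
```

```text
-100 46 y -10.9 7.9 bright 244.5 z 154.9
-92 53 y -15.2 12.4 bright 251.0 z 154.7
-84 37 y -16.1 12.4 bright 247.0 z 154.8
-76 41 y -15.9 13.6 bright 246.0 z 154.8
-68 42 y -16.5 13.6 bright 237.5 z 154.5
-60 40 y -16.6 13.7 bright 168.5 z 154.8
-52 43 y -16.2 14.8 bright 171.0 z 154.6
-44 44 y -17.1 14.9 bright 168.0 z 154.9
-36 44 y -17.7 14.9 bright 166.5 z 154.5
-28 46 y -17.6 16.0 bright 217.5 z 155.0
-20 44 y -18.3 16.0 bright 164.5 z 154.9
-12 62 y -19.8 19.0 bright 162.5 z 155.2
-4 108 y -20.8 19.1 bright 107.0 z 155.8
4 105 y -20.4 19.1 bright 123.0 z 155.9
12 114 y -21.2 20.1 bright 139.0 z 155.6
20 110 y -21.7 20.0 bright 161.5 z 155.8
28 118 y -21.6 21.1 bright 159.5 z 155.9
36 115 y -22.1 21.1 bright 154.0 z 156.1
44 110 y -21.9 22.0 bright 162.0 z 155.8
52 59 y -20.7 20.2 bright 235.0 z 154.5
60 57 y -21.2 20.2 bright 235.0 z 154.8
68 58 y -21.3 21.2 bright 237.0 z 154.9
76 60 y -21.7 21.2 bright 235.5 z 154.6
84 60 y -22.1 22.1 bright 236.0 z 154.8
92 35 y -22.1 22.1 bright 228.0 z 154.8
posts
(array([  0,   0,   0,   0,   0,   0,   0,   0,   0,   0,   0,  43,  81,
   
[... 168 characters left out ...]
 -95,  -90,  -85,  -80,  -75,  -70,  -65,  -60,  -55,  -50,
        -45,  -40,  -35,  -30,  -25,  -20,  -15,  -10,   -5,    0,    5,
         10,   15,   20,   25,   30,   35,   40,   45,   50,   55,   60,
         65,   70,   75,   80,   85,   90,   95,  100]))
(array([11.1, -2.3]), array([107.6,  87.5]), 1.7) [14.43602917 -2.11874887]
1 1 70 [60.87488338 37.66257543] [58.2454461  33.10822816] [63.73150603 43.00036434]
1 -1 63 [-40.08594726  35.11056253] [-43.56650818  30.33153121] [-37.43590695  39.72445462]
-1 1 70 [ 62.76400008 -39.45471393] [ 60.27083306 -44.50927533] [ 65.40687198 -34.84186835]
-1 -1 61 [-38.04860422 -42.11017205] [-41.50612706 -47.4777739 ] [-35.40323396 -37.63296355]
```

Request:
drive_tool(moves=[{"delta_pos": [50, 5, 0], "turn": 0, "claw": 1}, {"delta_pos": [50, 4, 0], "turn": 0, "claw": 1}, {"delta_pos": [0, 0, 0], "turn": 0, "claw": 1}, {"delta_pos": [0, 0, 40], "turn": 0, "claw": 1}, {"delta_pos": [0, 0, 40], "turn": 0, "claw": 1}, {"delta_pos": [0, 0, 30], "turn": 0, "claw": 1}, {"delta_pos": [0, 0, 20], "turn": 0, "claw": 1}, {"delta_pos": [0, 0, 15], "turn": 0, "claw": 1}, {"delta_pos": [0, 0, 0], "turn": 0, "claw": 1}])

```text
time_s: 2.82
tcp_pos: [0.5292, 0.2457, 0.1276]
ee_rot: [[0.975, -0.224, -0.002], [-0.224, -0.975, -0.001], [-0.002, 0.002, -1.0]]
wrist_force: [1.3, -0.6, 0.4]
gripper_width: 1.002
gripper_force: 0.0
```

Request:
drive_tool(moves=[{"delta_pos": [0, 0, 0], "turn": 0, "claw": 0.6}, {"delta_pos": [0, 0, 0], "turn": 0, "claw": 0.5}, {"delta_pos": [0, 0, 0], "turn": 0, "claw": 0.44}, {"delta_pos": [0, 0, 0], "turn": 0, "claw": 0.43}, {"delta_pos": [0, 0, 0], "turn": 0, "claw": 0.43}, {"delta_pos": [0, 0, 0], "turn": 0, "claw": 0.43}, {"delta_pos": [0, 0, 0], "turn": 0, "claw": 0.43}, {"delta_pos": [0, 0, 0], "turn": 0, "claw": 0.43}])

```text
time_s: 3.82
tcp_pos: [0.53, 0.2458, 0.1285]
ee_rot: [[0.975, -0.224, -0.0], [-0.224, -0.975, -0.0], [-0.0, 0.0, -1.0]]
wrist_force: [-0.8, -0.1, 1.3]
gripper_width: 0.427
gripper_force: 0.0
```

```bash
python3 look.py w3; python3 look.py s3 scene
python3 - <<'E'
import cv2,numpy as np
a=cv2.imread("pics/w3.png");b=cv2.imread("pics/s3.png")[210:420,200:480]
cv2.imwrite("pics/m3.png",np.hstack([cv2.resize(a,(400,300)),cv2.resize(b,(400,300))]))
E
```

```text
3.825 [0.53   0.2458 0.1285] [[0.975, -0.224, -0.0], [-0.224, -0.975, -0.0], [-0.0, 0.0, -1.0]] [-0.8 -0.1  1.3] j [ 40.7  21.2 -10.8   0.  -58.   36.3] g 0.42734163739702574 0.0
3.875 [0.53   0.2458 0.1285] [[0.975, -0.224, -0.0], [-0.224, -0.975, -0.0], [-0.0, 0.0, -1.0]] [ 0.1 -0.6  0.4] j [ 40.7  21.2 -10.8   0.  -58.   36.3] g 0.43133875822031725 0.0
```

View pics/m3.png

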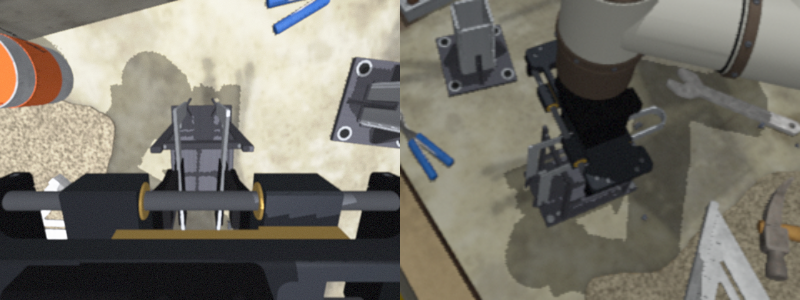

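The wrist crop shows the finger pads beside both arms at (170,190) and (240,190). I check the squeeze from depth.

Run:
```python
from h import *
c=dict(np.load("pics/w3.npz"));P=cloud(c)
a=np.radians(-13.2);R=np.array([[np.cos(a),np.sin(a)],[-np.sin(a),np.cos(a)]])
Q=(P[...,:2]-[.5305,.2449])@R.T*1000
m=sel(P,c,.1525,.162,.38,.65,.18,.32);q=Q[m];z=P[m][:,2]
for lo in range(-140,70,6):
    k=(q[:,0]>=lo)&(q[:,0]<lo+6)
    if k.any(): y=q[k,1];print(lo,k.sum(),"y",y.min().round(1),y.max().round(1),(y[y<0].mean().round(1) if (y<0).any() else None),(np.median(z[k])*1000).round(1))
```

```text
-56 1 y -14.2 -14.2 -14.2 152.6
-50 74 y -17.2 18.5 -15.6 154.9
-44 171 y -19.5 20.2 -16.1 155.6
-38 180 y -19.9 20.7 -16.6 156.2
-32 69 y -19.7 20.5 -16.5 156.1
-14 54 y -18.6 18.9 -16.5 155.2
-8 141 y -18.7 19.1 -16.8 156.2
-2 141 y -18.9 19.3 -17.0 155.7
4 213 y -23.5 27.4 -18.5 156.7
10 227 y -27.2 27.7 -19.6 155.5
16 103 y -20.2 20.7 -18.6 154.8
22 112 y -20.5 21.1 -18.9 154.8
28 113 y -20.8 21.4 -19.2 154.9
34 114 y -21.2 21.9 -19.5 154.9
40 117 y -21.7 21.7 -19.9 154.9
46 123 y -21.8 22.1 -20.1 154.7
52 129 y -22.0 22.4 -20.3 154.6
58 5 y -20.5 21.8 -20.5 153.2
```

Request:
drive_tool(moves=[{"delta_pos": [0, 0, 0], "turn": 0, "claw": 0.4}, {"delta_pos": [0, 0, 0], "turn": 0, "claw": 0.38}, {"delta_pos": [0, 0, 0], "turn": 0, "claw": 0.38}, {"delta_pos": [0, 0, 0], "turn": 0, "claw": 0.38}])

```text
time_s: 4.42
tcp_pos: [0.53, 0.2458, 0.1285]
ee_rot: [[0.975, -0.224, -0.0], [-0.224, -0.975, 0.0], [-0.0, 0.0, -1.0]]
wrist_force: [0.6, 0.3, 0.5]
gripper_width: 0.376
gripper_force: 0.0
```

```bash
cat > sq.py <<'E'
import sys
from h import *
from station import monitor
s=monitor.sense();T=s["tcp_pos"];x=np.array(s["ee_rot"])[:2,0];R=np.array([x,[-x[1],x[0]]])
c=dict(np.load(f"pics/{sys.argv[1]}.npz"));P=cloud(c);Q=(P[...,:2]-T[:2])@R.T*1000
zt=T[2]+.019+.008
m=(abs(P[...,2]-zt)<.0035)&(Q[...,0]>-60)&(Q[...,0]<70)&(abs(Q[...,1])<40);q=Q[m];z=P[m][:,2]
for lo in range(-50,64,6):
    k=(q[:,0]>=lo)&(q[:,0]<lo+6)
    if k.any(): y=q[k,1];print(lo,k.sum(),"y",y.min().round(1),y.max().round(1),(np.median(z[k])*1000).round(1))
E
python3 look.py w4;python3 sq.py w4
```

```text
4.425 [0.53   0.2458 0.1285] [[0.975, -0.224, -0.0], [-0.224, -0.975, 0.0], [-0.0, 0.0, -1.0]] [0.6 0.3 0.5] j [ 40.8  21.2 -10.8  -0.  -58.   36.3] g 0.37645467370928026 0.0
-50 64 y -19.5 19.1 154.9
-44 161 y -20.1 19.6 155.8
-38 184 y -20.5 20.0 156.2
-32 88 y -20.4 19.9 156.1
-14 18 y -17.1 16.1 156.6
-8 74 y -17.5 16.1 156.5
-2 62 y -17.1 16.0 156.7
4 92 y -22.2 21.0 156.5
10 222 y -25.4 24.2 155.6
16 107 y -21.1 19.9 154.8
22 114 y -21.5 20.1 154.8
28 109 y -21.7 20.5 154.8
34 113 y -22.1 20.9 155.0
40 122 y -22.5 20.9 154.9
46 124 y -22.8 21.2 154.7
52 129 y -23.2 21.4 154.8
58 23 y -22.7 21.2 153.4
```

Request:
drive_tool(moves=[{"delta_pos": [0, 0, 0], "turn": 0, "claw": 0.35}, {"delta_pos": [0, 0, 0], "turn": 0, "claw": 0.33}, {"delta_pos": [0, 0, 0], "turn": 0, "claw": 0.33}, {"delta_pos": [0, 0, 0], "turn": 0, "claw": 0.33}])

```text
time_s: 4.97
tcp_pos: [0.53, 0.2458, 0.1286]
ee_rot: [[0.975, -0.224, 0.0], [-0.224, -0.975, 0.0], [0.0, -0.0, -1.0]]
wrist_force: [0.1, -0.3, -0.1]
gripper_width: 0.332
gripper_force: 0.0
```

```bash
python3 look.py w5;python3 sq.py w5
```

```text
4.975 [0.53   0.2458 0.1286] [[0.975, -0.224, 0.0], [-0.224, -0.975, 0.0], [0.0, -0.0, -1.0]] [ 0.1 -0.3 -0.1] j [ 40.8  21.2 -10.8  -0.  -58.   36.3] g 0.3319419208665798 0.0
-50 62 y -19.4 17.4 154.7
-44 166 y -20.0 19.6 155.6
-38 141 y -19.2 18.7 155.6
-32 67 y -19.1 18.3 155.6
-14 3 y -15.2 -15.0 152.5
-2 3 y -15.0 14.0 158.9
4 62 y -20.6 18.9 157.4
10 219 y -23.5 22.5 155.4
16 106 y -21.0 20.0 154.8
22 114 y -21.4 20.3 154.8
28 112 y -21.8 20.6 154.7
34 116 y -22.1 20.9 155.0
40 125 y -22.7 20.8 154.7
46 124 y -22.6 21.1 154.8
52 128 y -23.1 21.4 154.7
58 24 y -22.7 21.1 154.4
```

Run:
```python
import cv2
a=cv2.imread("pics/w5.png")[150:330,170:410];cv2.imwrite("pics/c5.png",cv2.resize(a,(800,600),interpolation=cv2.INTER_CUBIC))
```

```text
(no output)
```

View pics/c5.png

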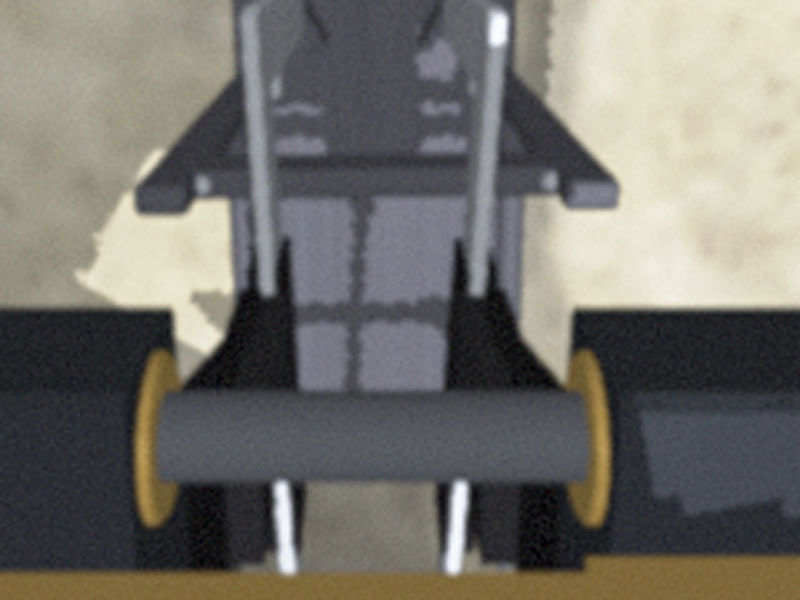

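The crop shows the arms entering the black sleeves at (268,290) and (478,290), with the fingers just outside and no squeeze yet. I close further in small steps.

Request:
drive_tool(moves=[{"delta_pos": [0, 0, 0], "turn": 0, "claw": 0.3}, {"delta_pos": [0, 0, 0], "turn": 0, "claw": 0.28}, {"delta_pos": [0, 0, 0], "turn": 0, "claw": 0.28}, {"delta_pos": [0, 0, 0], "turn": 0, "claw": 0.28}])

```text
time_s: 5.52
tcp_pos: [0.53, 0.2457, 0.1286]
ee_rot: [[0.975, -0.224, -0.0], [-0.224, -0.975, 0.0], [-0.0, -0.0, -1.0]]
wrist_force: [0.1, 1.4, 0.6]
gripper_width: 0.285
gripper_force: 0.0
```

```bash
python3 look.py w6;python3 sq.py w6 | tail -9
```

```text
5.525 [0.53   0.2457 0.1286] [[0.975, -0.224, -0.0], [-0.224, -0.975, 0.0], [-0.0, -0.0, -1.0]] [0.1 1.4 0.6] j [ 40.7  21.2 -10.8  -0.  -58.   36.3] g 0.28511559711789997 0.0
10 218 y -22.7 21.6 155.4
16 106 y -21.0 19.9 154.8
22 114 y -21.4 20.2 154.8
28 114 y -21.7 20.6 154.8
34 117 y -22.1 20.9 154.9
40 124 y -22.5 20.9 154.7
46 120 y -22.8 21.3 154.9
52 127 y -23.0 21.6 154.7
58 20 y -22.4 21.2 154.1
```

Request:
drive_tool(moves=[{"delta_pos": [0, 0, 0], "turn": 0, "claw": 0.25}, {"delta_pos": [0, 0, 0], "turn": 0, "claw": 0.24}, {"delta_pos": [0, 0, 0], "turn": 0, "claw": 0.24}, {"delta_pos": [0, 0, 0], "turn": 0, "claw": 0.24}])

```text
time_s: 6.08
tcp_pos: [0.53, 0.2458, 0.1286]
ee_rot: [[0.975, -0.224, 0.0], [-0.224, -0.975, 0.0], [0.0, -0.0, -1.0]]
wrist_force: [0.4, 0.5, -1.3]
gripper_width: 0.241
gripper_force: 0.0
```

```bash
python3 look.py w7;python3 sq.py w7 | tail -9
```

```text
6.075 [0.53   0.2458 0.1286] [[0.975, -0.224, 0.0], [-0.224, -0.975, 0.0], [0.0, -0.0, -1.0]] [ 0.4  0.5 -1.3] j [ 40.7  21.2 -10.8  -0.  -58.   36.3] g 0.24096777859007112 0.0
10 218 y -22.8 21.6 155.5
16 108 y -21.0 19.9 154.7
22 114 y -21.3 20.2 154.7
28 108 y -21.6 20.6 154.9
34 111 y -22.1 20.9 154.8
40 123 y -22.7 20.8 154.8
46 126 y -22.7 21.1 154.8
52 131 y -23.2 21.5 154.8
58 23 y -22.6 21.2 153.5
```

Run:
```python
from h import *
from station import monitor
s=monitor.sense();T=s["tcp_pos"];x=np.array(s["ee_rot"])[:2,0];R=np.array([x,[-x[1],x[0]]])
for n in("w2","w3","w5","w7"):
    c=dict(np.load(f"pics/{n}.npz"));P=cloud(c)
    if n=="w2": t=np.array([.4345,.2766,.2735])
    else: t=T
    Q=(P[...,:2]-t[:2])@R.T*1000;z=(P[...,2]-t[2])*1000
    m=(abs(Q[...,0])<30)&(abs(Q[...,1])<75)&(z>-3)&(z<90)
    print(n,"cam",((c["extrinsics"][:3,3]-t)*1000).round(0))
    for lo in range(-4,90,8):
        k=m&(z>=lo)&(z<lo+8)
        for sg in(1,-1):
            kk=k&(Q[...,1]*sg>0)
            if kk.sum()>3: print(" z",lo,"side",sg,kk.sum(),"x",Q[kk][:,0].min().round(),Q[kk][:,0].max().round(),"y",Q[kk][:,1].min().round(),Q[kk][:,1].max().round())
```

```text
w2 cam [ 71. -17. 191.]
 z 28 side 1 165 x -8.0 12.0 y 43.0 52.0
 z 28 side -1 165 x -8.0 11.0 y -53.0 -44.0
 z 36 side 1 195 x -4.0 12.0 y 43.0 52.0
 z 36 side -1 194 x -5.0 11.0 y -53.0 -44.0
 z 44 side 1 186 x -1.0 12.0 y 43.0 52.0
 z 44 side -1 183 x -0.0 11.0 y -53.0 -44.0
 z 52 side 1 212 x -10.0 12.0 y 43.0 53.0
 z 52 side -1 208 x -10.0 12.0 y -55.0 -44.0
 z 60 side 1 202 x -10.0 12.0 y 43.0 55.0
 z 60 side -1 208 x -10.0 12.0 y -57.0 -44.0
 z 68 side 1 112 x -10.0 12.0 y 43.0 55.0
 z 68 side -1 110 x -10.0 11.0 y -56.0 -44.0
 z 76 side 1 497 x -12.0 6.0 y 43.0 48.0
 z 76 side -1 461 x -11.0 6.0 y -49.0 -43.0
 z 84 side 1 256 x -11.0 10.0 y 47.0 48.0
 z 84 side -1 173 x -6.0 9.0 y -49.0 -48.0
w3 cam [ 71. -17. 191.]
 z -4 side 1 123 x 27.0 28.0 y 0.0 42.0
 z -4 side -1 138 x 28.0 29.0 y -45.0 -0.0
 z 4 side 1 555 x -14.0 28.0 y 0.0 42.0
 z 4 side -1 604 x -16.0 29.0 y -44.0 -0.0
 z 12 side 1 187 x -16.0 30.0 y 14.0 43.0
 z 12 side -1 186 x -17.0 30.0 y -44.0 -8.0
 z 20 side 1 559 x -30.0 30.0 y 15.0 42.0
 z 20 side -1 564 x -30.0 30.0 y -45.0 -14.0
 z 28 side 1 194 x -30.0 14
[... 2010 characters left out ...]
 397 x 4.0 30.0 y -45.0 -16.0
 z 28 side 1 118 x -8.0 14.0 y 10.0 22.0
 z 28 side -1 125 x -8.0 25.0 y -23.0 -11.0
 z 36 side 1 114 x -3.0 12.0 y 10.0 19.0
 z 36 side -1 120 x -3.0 12.0 y -20.0 -11.0
 z 44 side 1 134 x 1.0 12.0 y 10.0 19.0
 z 44 side -1 125 x 0.0 11.0 y -20.0 -11.0
 z 52 side 1 159 x 4.0 12.0 y 10.0 21.0
 z 52 side -1 169 x 4.0 12.0 y -22.0 -11.0
 z 60 side 1 152 x -9.0 12.0 y 10.0 21.0
 z 60 side -1 146 x -10.0 12.0 y -22.0 -11.0
 z 68 side 1 31 x -9.0 12.0 y 10.0 19.0
 z 68 side -1 33 x -9.0 12.0 y -21.0 -11.0
 z 76 side 1 318 x -10.0 5.0 y 10.0 15.0
 z 76 side -1 319 x -10.0 5.0 y -16.0 -11.0
 z 84 side 1 53 x -5.0 8.0 y 15.0 15.0
 z 84 side -1 60 x -5.0 9.0 y -16.0 -15.0
```

Finger surfaces are visible only down to about 29 mm above the reported TCP, even in the unobstructed view w2. So the real finger ends sit above where the state places them, and the fingers closed just over the sleeves. I measure that offset precisely before compensating.

Request:
drive_tool(moves=[{"delta_pos": [0, 0, -20], "turn": 0, "claw": 0.4}, {"delta_pos": [0, 0, -20], "turn": 0, "claw": 0.7}, {"delta_pos": [0, 0, -10], "turn": 0, "claw": 0.7}, {"delta_pos": [0, 0, 0], "turn": 0, "claw": 0.7}])

```text
time_s: 6.62
tcp_pos: [0.5302, 0.246, 0.1791]
ee_rot: [[0.975, -0.224, 0.001], [-0.224, -0.975, 0.001], [0.001, -0.001, -1.0]]
wrist_force: [-0.6, -0.2, -0.5]
gripper_width: 0.606
gripper_force: 0.0
```

```bash
python3 look.py w8; python3 look.py s8 scene; python3 look.py t8 top;python3 - <<'E'
from h import *
from station import monitor
s=monitor.sense();T=s["tcp_pos"];x=np.array(s["ee_rot"])[:2,0];R=np.array([x,[-x[1],x[0]]])
for n,t,yr in(("w2",np.array([.4345,.2766,.2735]),(42,54)),("w8",T,(27,45)),("s8",T,(26,48)),("t8",T,(26,48))):
    c=dict(np.load(f"pics/{n}.npz"));P=cloud(c)
    Q=(P[...,:2]-t[:2])@R.T*1000;z=(P[...,2]-t[2])*1000
    for sg in(1,-1):
        y=Q[...,1]*sg
        m=(abs(Q[...,0])<14)&(y>yr[0])&(y<yr[1])&(z>-10)&(z<70)
        v=np.sort(z[m]);print(n,sg,m.sum(),v[:12].round(1))
# tongs still in place?
c=dict(np.load("pics/w8.npz"));P=cloud(c);m=sel(P,c,.1525,.162,.38,.65,.2,.3);print(rect(P[m]))
E
```

```text
6.625 [0.5302 0.246  0.1791] [[0.975, -0.224, 0.001], [-0.224, -0.975, 0.001], [0.001, -0.001, -1.0]] [-0.6 -0.2 -0.5] j [ 40.7  18.7  -6.8  -0.  -64.5  36.3] g 0.6056802077840596 0.0
6.675 [0.5298 0.2457 0.1782] [[0.975, -0.224, -0.0], [-0.224, -0.975, 0.0], [-0.0, 0.0, -1.0]] [ 0.1  0.3 -0.2] j [ 40.7  18.7  -6.8  -0.  -64.5  36.3] g 0.6438428148305527 0.0
6.725 [0.5295 0.2455 0.1778] [[0.975, -0.224, -0.001], [-0.224, -0.975, -0.001], [-0.001, 0.001, -1.0]] [ 0.4 -0.6  0.5] j [ 40.7  18.7  -6.9  -0.  -64.5  36.3] g 0.6656783920742196 0.0
w2 1 975 [27.6 28.  28.4 28.6 28.7 28.8 29.  29.  29.1 29.1 29.1 29.2]
w2 -1 956 [28.  28.1 28.4 28.6 28.8 28.9 29.  29.1 29.1 29.2 29.3 29.3]
w8 1 621 [29.5 30.1 30.2 30.3 30.3 30.5 30.6 30.7 30.9 31.1 31.1 31.4]
w8 -1 589 [30.2 30.3 30.4 30.6 30.7 31.  31.  31.3 31.3 31.6 31.8 31.8]
s8 1 0 []
s8 -1 33 [30.  31.5 33.1 33.6 34.2 34.6 37.1 37.3 39.8 40.  40.8 42.6]
t8 1 26 [30.8 32.  33.5 36.3 40.3 40.6 41.9 46.1 47.  47.6 51.  51.8]
t8 -1 0 []
(array([516.4, 248.4]), array([ 44.2, 145.8]), 76.6)
```

The scene and top cameras agree with the wrist camera: the finger ends sit 29–30 mm above the reported TCP. The tongs haven't moved. I lower to a reported z of about 0.099 and grasp.

Request:
drive_tool(moves=[{"delta_pos": [0, 0, 30], "turn": 0, "claw": 0.8}, {"delta_pos": [0, 0, 30], "turn": 0, "claw": 0.8}, {"delta_pos": [0, 0, 20], "turn": 0, "claw": 0.8}, {"delta_pos": [0, 0, 0], "turn": 0, "claw": 0.6}, {"delta_pos": [0, 0, 0], "turn": 0, "claw": 0.52}, {"delta_pos": [0, 0, 0], "turn": 0, "claw": 0.44}, {"delta_pos": [0, 0, 0], "turn": 0, "claw": 0.43}, {"delta_pos": [0, 0, 0], "turn": 0, "claw": 0.43}, {"delta_pos": [0, 0, 0], "turn": 0, "claw": 0.43}, {"delta_pos": [0, 0, 0], "turn": 0, "claw": 0.43}])

```text
time_s: 8.02
tcp_pos: [0.5307, 0.2463, 0.0995]
ee_rot: [[0.975, -0.223, 0.002], [-0.223, -0.975, 0.001], [0.002, -0.001, -1.0]]
wrist_force: [-0.2, 0.7, 5.3]
gripper_width: 0.437
gripper_force: 11.8
```

```bash
python3 look.py w9;python3 sq.py w9 | tail -9; sed -i 's/T\[2\]+.019+.008/T[2]+.0295+.019+.008/' sq.py; python3 sq.py w9 | tail -9
```

```text
8.025 [0.5307 0.2463 0.0995] [[0.975, -0.223, 0.002], [-0.223, -0.975, 0.001], [0.002, -0.001, -1.0]] [-0.2  0.7  5.3] j [ 40.8  22.9 -12.8   0.  -54.2  36.3] g 0.4369473245206478 11.799946879036725
4 12 y -24.2 22.5 128.9
10 13 y -27.8 26.5 129.5
22 265 y -39.8 39.9 127.8
28 2 y -28.0 -26.2 127.5
40 11 y -16.2 14.2 127.8
46 21 y -16.1 14.2 127.7
52 24 y -16.0 13.9 127.6
58 13 y -18.2 16.2 126.9
10 411 y -30.3 28.8 155.4
16 147 y -17.7 16.6 154.8
22 152 y -18.1 16.4 154.7
28 153 y -18.3 16.6 154.8
34 164 y -18.5 16.7 154.7
40 167 y -18.5 16.8 154.7
46 174 y -18.8 17.0 154.7
52 180 y -19.0 16.8 154.7
58 10 y -18.1 16.3 153.0
```

The arms are half squeezed at 11.8 N. I lift straight up, then swing toward the tube.

Request:
drive_tool(moves=[{"delta_pos": [0, 0, -5], "turn": 0, "claw": 0.43}, {"delta_pos": [0, 0, -15], "turn": 0, "claw": 0.43}, {"delta_pos": [0, 0, -20], "turn": 0, "claw": 0.43}, {"delta_pos": [0, 0, -20], "turn": 0, "claw": 0.43}, {"delta_pos": [0, 0, -20], "turn": 0, "claw": 0.43}, {"delta_pos": [0, 0, -20], "turn": 0, "claw": 0.43}, {"delta_pos": [0, 0, -20], "turn": 0, "claw": 0.43}, {"delta_pos": [0, 0, -15], "turn": 0, "claw": 0.43}, {"delta_pos": [0, 0, -10], "turn": 0, "claw": 0.43}, {"delta_pos": [0, 0, -5], "turn": 0, "claw": 0.43}, {"delta_pos": [0, 0, 0], "turn": 0, "claw": 0.43}])

```text
time_s: 9.45
tcp_pos: [0.5299, 0.2458, 0.2484]
ee_rot: [[0.975, -0.224, -0.0], [-0.224, -0.975, -0.0], [-0.0, 0.0, -1.0]]
wrist_force: [-0.2, -0.3, -1.9]
gripper_width: 0.43
gripper_force: 9.4
```

Request:
drive_tool(moves=[{"delta_pos": [0, 10, 0], "turn": 0, "claw": 0.43}, {"delta_pos": [1, 20, 0], "turn": 0, "claw": 0.43}, {"delta_pos": [1, 30, 0], "turn": 0, "claw": 0.43}, {"delta_pos": [1, 35, 0], "turn": 0, "claw": 0.43}, {"delta_pos": [1, 35, 0], "turn": 0, "claw": 0.43}, {"delta_pos": [1, 35, 0], "turn": 0, "claw": 0.43}, {"delta_pos": [0, 30, 0], "turn": 0, "claw": 0.43}, {"delta_pos": [0, 30, 0], "turn": 0, "claw": 0.43}, {"delta_pos": [0, 20, 0], "turn": 0, "claw": 0.43}, {"delta_pos": [0, 15, 0], "turn": 0.06, "claw": 0.43}, {"delta_pos": [0, 0, 0], "turn": 0.06, "claw": 0.43}, {"delta_pos": [0, 0, 0], "turn": 0, "claw": 0.43}])

```text
time_s: 10.95
tcp_pos: [0.4767, -0.009, 0.2485]
ee_rot: [[0.941, -0.34, 0.0], [-0.34, -0.941, 0.0], [-0.0, -0.0, -1.0]]
wrist_force: [-0.4, 0.2, -1.7]
gripper_width: 0.433
gripper_force: 9.4
```

```bash
python3 look.py w10; python3 look.py s10 scene; python3 look.py t10 top; python3 sq.py w10
python3 - <<'E'
import cv2,numpy as np
a=cv2.imread("pics/w10.png");b=cv2.imread("pics/s10.png")[130:340,180:460]
cv2.imwrite("pics/m10.png",np.hstack([cv2.resize(a,(400,300)),cv2.resize(b,(400,300))]))
E
```

```text
10.95 [ 0.4767 -0.009   0.2485] [[0.941, -0.34, 0.0], [-0.34, -0.941, 0.0], [-0.0, -0.0, -1.0]] [-0.4  0.2 -1.7] j [ 18.5   5.2 -14.1  -0.  -70.7  51.6] g 0.43349402104106727 9.432625458575785
11.0 [ 0.4767 -0.0088  0.2485] [[0.941, -0.339, 0.0], [-0.339, -0.941, 0.0], [-0.0, -0.0, -1.0]] [ 0.1 -0.3 -2.1] j [ 18.5   5.2 -14.1  -0.  -70.7  51.7] g 0.4316644554130222 9.431946957483888
11.05 [ 0.4767 -0.0087  0.2485] [[0.941, -0.339, -0.0], [-0.339, -0.941, 0.0], [-0.0, 0.0, -1.0]] [-0.1  0.4 -3.2] j [ 18.5   5.2 -14.1  -0.  -70.7  51.7] g 0.4288681555984263 9.43243054440245
-32 27 y -16.6 15.9 303.4
-26 257 y -19.1 17.4 304.8
-20 259 y -19.0 17.9 304.9
-14 132 y -19.3 17.6 305.3
4 399 y -25.3 23.5 304.6
10 408 y -30.8 28.4 304.5
16 146 y -18.2 16.1 303.8
22 150 y -18.4 16.1 303.8
28 151 y -18.7 16.2 303.8
34 157 y -18.5 16.1 303.9
40 170 y -18.8 16.4 303.8
46 168 y -19.1 16.3 303.8
52 189 y -19.3 16.4 303.8
58 16 y -18.5 15.9 301.9
```

View pics/m10.png

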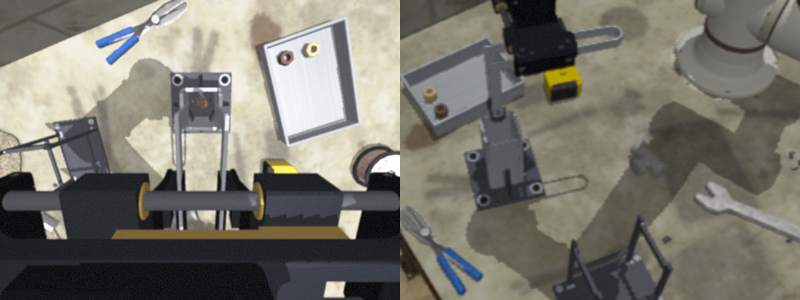

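The left half shows the arms reaching over the tube at (200,100), with the rusty bolt end visible between the legs at (203,103). The right half shows the tongs hanging level over the tube. I measure the bolt, tube and jaws in the tool frame.

Run:
```python
from h import *
from station import monitor
s=monitor.sense();T=np.array(s["tcp_pos"]);x=np.array(s["ee_rot"])[:2,0];R=np.array([x,[-x[1],x[0]]])
for n in("w10","s10","t10"):
    c=dict(np.load(f"pics/{n}.npz"));P=cloud(c);Q=(P[...,:2]-T[:2])@R.T*1000;z=P[...,2]*1000
    near=(Q[...,0]>0)&(Q[...,0]<110)&(abs(Q[...,1])<45)
    m=near&(abs(z-137.5)<4)&(Q[...,0]>15);
    if m.sum()>20: print(n,"tube",m.sum(),rect(Q[m]/1000))
    m=near&(z>70)&(z<86)&(np.hypot(Q[...,0]-54,Q[...,1])<20);
    hsv=cv2.cvtColor(c["color"],cv2.COLOR_RGB2HSV)
    if m.sum()>10:
        b=m&(hsv[...,1]>70);print(" bolt end",m.sum(),b.sum(),np.median(z[m]).round(1),Q[m].mean(0).round(1),Q[m].min(0).round(1),Q[m].max(0).round(1), rect(Q[b]/1000) if b.sum()>5 else "")
    for lo in range(165,300,15):
        m=near&(z>=lo)&(z<lo+15)
        for sg in(1,-1):
            k=m&(Q[...,1]*sg>0)
            if k.sum()>4:print("  leg z",lo,sg,k.sum(),Q[k].min(0).round(1),Q[k].max(0).round(1))
```

```text
w10 tube 810 (array([46.8, -1.3]), array([59.6, 60.1]), 89.8)
 bolt end 132 102 78.1 [50.9 -3.7] [ 43.8 -10.4] [58.1  4. ] (array([50.7, -2.7]), array([14.9, 12.9]), 27.3)
  leg z 165 1 6 [42.   7.9] [63.  12.5]
  leg z 165 -1 10 [ 43.3 -15.7] [ 63.1 -10.3]
  leg z 180 1 30 [40.8  6.6] [63.3 13. ]
  leg z 180 -1 33 [ 40.8 -18.9] [ 62.7 -10.8]
  leg z 195 1 132 [39.3  7.1] [63.1 15.3]
  leg z 195 -1 128 [ 39.2 -18.6] [ 63.  -10.3]
  leg z 210 1 28 [44.3 12.9] [59.1 15.2]
  leg z 210 -1 24 [ 44.1 -18.5] [ 58.8 -16.3]
  leg z 225 1 30 [44.2 13. ] [59.1 15.2]
  leg z 225 -1 51 [ 43.  -18.4] [ 58.8 -16.2]
  leg z 240 1 49 [44.2 13.1] [59.1 15.9]
  leg z 240 -1 36 [ 43.4 -18.3] [ 58.8 -16.2]
  leg z 255 1 61 [43.3 13. ] [59.  15.8]
  leg z 255 -1 62 [ 43.6 -18.9] [ 58.7 -16.1]
  leg z 270 1 156 [ 9.2 13. ] [59.  26.5]
  leg z 270 -1 158 [  9.  -28.6] [ 58.6 -16. ]
  leg z 285 1 484 [ 0.5 11.3] [58.9 26.8]
  leg z 285 -1 486 [  0.2 -28.8] [ 58.7 -13.2]
s10 tube 193 (array([46.4,  1.6]), array([60., 63.]), 0.5)
  leg z 165 1 16 [39.4 11.5] [61.  17.2]
  leg z 180 1 46 [38.3 10.1] [62.5 20.6]
  leg z 180 -1 19 [ 54.7 -12.8] [62.3 -7.4]
  leg z 195 1 41 [38.1 11. ] [61.8 20.1]
  leg z 195 -1 16 [ 55.2 -15.8] [61.5 -8.5]
  leg z 210 1 38 [42.7 15.1] [58.  20.4]
  leg z 210 -1 10 [ 54.5 -17.1] [ 58.1 -13.4]
  leg z 225 1 34 [43.8 16.1] [58.6 20. ]
  leg z 225 -1 9 [ 54.4 -15.4] [ 58.1 -13.2]
  leg z 240 1 39 [43.5 16.3] [58.3 19.8]
  leg z 240 -1 10 [ 54.5 -16. ] [ 57.8 -12.9]
  leg z 255 1 43 [42.6 15.4] [58.2 20.3]
  leg z 255 -1 11 [ 54.2 -15.7] [ 58.3 -13.5]
  leg z 270 1 45 [ 0.5 16.3] [58. 29.]
  leg z 270 -1 39 [ 42.3 -16.7] [ 57.5 -12.7]
  leg z 285 1 80 [25.3 15.6] [58.4 20.2]
  leg z 285 -1 75 [ 27.8 -17.6] [ 58.3 -11.3]
t10 tube 43 (array([20.4,  9.4]), array([53.4, 20.3]), 60.3)
```

The jaws are centred at (51,-2) mm in the tool frame, the bolt at (51,-3) and the tube at (47,-1), so everything is aligned. I descend.

Request:
drive_tool(moves=[{"delta_pos": [0, 1, 10], "turn": 0, "claw": 0.43}, {"delta_pos": [0, 0, 20], "turn": 0, "claw": 0.43}, {"delta_pos": [0, 0, 20], "turn": 0, "claw": 0.43}, {"delta_pos": [0, 0, 20], "turn": 0, "claw": 0.43}, {"delta_pos": [0, 0, 15], "turn": 0, "claw": 0.43}, {"delta_pos": [0, 0, 15], "turn": 0, "claw": 0.43}, {"delta_pos": [0, 0, 15], "turn": 0, "claw": 0.43}, {"delta_pos": [0, 0, 12], "turn": 0, "claw": 0.43}, {"delta_pos": [0, 0, 5], "turn": 0, "claw": 0.43}, {"delta_pos": [0, 0, 0], "turn": 0, "claw": 0.43}])

```text
time_s: 12.35
tcp_pos: [0.4763, -0.0097, 0.1163]
ee_rot: [[0.941, -0.339, -0.0], [-0.339, -0.941, -0.0], [-0.0, 0.0, -1.0]]
wrist_force: [-0.6, 1.3, -2.0]
gripper_width: 0.431
gripper_force: 9.4
```

Request:
drive_tool(moves=[{"delta_pos": [0, 0, 0], "turn": 0, "claw": 0.4}, {"delta_pos": [0, 0, 0], "turn": 0, "claw": 0.37}, {"delta_pos": [0, 0, 0], "turn": 0, "claw": 0.3}, {"delta_pos": [0, 0, 0], "turn": 0, "claw": 0.1}, {"delta_pos": [0, 0, 0], "turn": 0, "claw": 0}, {"delta_pos": [0, 0, 0], "turn": 0, "claw": 0}, {"delta_pos": [0, 0, 0], "turn": 0, "claw": 0}, {"delta_pos": [0, 0, 0], "turn": 0, "claw": 0}])

```text
time_s: 13.35
tcp_pos: [0.4764, -0.0098, 0.1167]
ee_rot: [[0.941, -0.339, 0.0], [-0.339, -0.941, -0.0], [0.0, 0.0, -1.0]]
wrist_force: [-0.5, -0.5, 0.3]
gripper_width: 0.336
gripper_force: 30.0
```

The width is 29 mm at 30 N, so the jaws are on the shank. I draw it out.

Request:
drive_tool(moves=[{"delta_pos": [0, 0, -5], "turn": 0, "claw": 0}, {"delta_pos": [0, 0, -10], "turn": 0, "claw": 0}, {"delta_pos": [0, 0, -15], "turn": 0, "claw": 0}, {"delta_pos": [0, 0, -20], "turn": 0, "claw": 0}, {"delta_pos": [0, 0, -20], "turn": 0, "claw": 0}, {"delta_pos": [0, 0, -20], "turn": 0, "claw": 0}, {"delta_pos": [0, 0, -20], "turn": 0, "claw": 0}, {"delta_pos": [0, 0, -20], "turn": 0, "claw": 0}, {"delta_pos": [0, 0, -15], "turn": 0, "claw": 0}, {"delta_pos": [0, 0, -10], "turn": 0, "claw": 0}, {"delta_pos": [0, 0, -5], "turn": 0, "claw": 0}, {"delta_pos": [0, 0, 0], "turn": 0, "claw": 0}])

```text
time_s: 14.85
tcp_pos: [0.4763, -0.0097, 0.2764]
ee_rot: [[0.941, -0.339, -0.0], [-0.339, -0.941, 0.0], [-0.0, 0.0, -1.0]]
wrist_force: [0.4, 0.4, -4.7]
gripper_width: 0.338
gripper_force: 30.0
```

```bash
python3 look.py s11 scene; python3 look.py w11
python3 - <<'E'
import cv2,numpy as np
a=cv2.imread("pics/w11.png");b=cv2.imread("pics/s11.png")[80:290,150:430]
cv2.imwrite("pics/m11.png",np.hstack([cv2.resize(a,(400,300)),cv2.resize(b,(400,300))]))
E
```

```text
14.85 [ 0.4763 -0.0097  0.2764] [[0.941, -0.339, -0.0], [-0.339, -0.941, 0.0], [-0.0, 0.0, -1.0]] [ 0.4  0.4 -4.7] j [ 18.4   4.3 -11.1  -0.  -74.6  51.8] g 0.33750199768234906 29.97213240712881
14.9 [ 0.476  -0.0097  0.276 ] [[0.941, -0.339, -0.001], [-0.339, -0.941, 0.0], [-0.001, 0.0, -1.0]] [-0.  -0.3 -4.9] j [ 18.4   4.3 -11.1  -0.  -74.6  51.8] g 0.33571755073931236 29.97314971871674
```

View pics/m11.png

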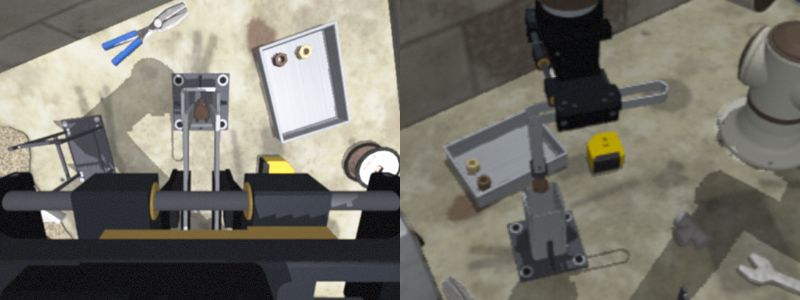

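The bolt is held: in the right half it shows at (540,185), drawn from the tube. I move over the tray's clear end.

Request:
drive_tool(moves=[{"delta_pos": [0, 8, 0], "turn": 0, "claw": 0}, {"delta_pos": [0, 16, 0], "turn": 0, "claw": 0}, {"delta_pos": [1, 25, 0], "turn": 0, "claw": 0}, {"delta_pos": [1, 30, 0], "turn": 0, "claw": 0}, {"delta_pos": [1, 30, 0], "turn": 0, "claw": 0}, {"delta_pos": [1, 30, 0], "turn": 0, "claw": 0}, {"delta_pos": [0, 28, 0], "turn": 0, "claw": 0}, {"delta_pos": [0, 22, 0], "turn": 0, "claw": 0}, {"delta_pos": [0, 15, 0], "turn": 0, "claw": 0}, {"delta_pos": [0, 8, 0], "turn": 0, "claw": 0}, {"delta_pos": [0, 0, 0], "turn": 0, "claw": 0}])

```text
time_s: 16.32
tcp_pos: [0.4081, -0.2108, 0.2765]
ee_rot: [[0.941, -0.34, 0.0], [-0.34, -0.941, 0.0], [-0.0, -0.0, -1.0]]
wrist_force: [0.2, 0.5, -3.3]
gripper_width: 0.335
gripper_force: 30.0
```

```bash
python3 look.py s12 scene; python3 look.py t12 top; python3 look.py w12
python3 - <<'E'
from h import *
for n in("s12","t12","w12"):
    c=dict(np.load(f"pics/{n}.npz"));P=cloud(c);hsv=cv2.cvtColor(c["color"],cv2.COLOR_RGB2HSV)
    m=(np.hypot(P[...,0]-.455,P[...,1]+.231)<.05)&(P[...,2]>.14)&(P[...,2]<.25)
    b=m&(hsv[...,0]<20)&(hsv[...,1]>60)
    if b.sum()>5:p=P[b];print(n,b.sum(),p.min(0).round(4),p.max(0).round(4),np.median(p,0).round(4))
    m=sel(P,c,.03,.04,.36,.6,-.33,-.1)
    if n!="t12" :print(rect(P[m]))
E
```

```text
16.325 [ 0.4081 -0.2108  0.2765] [[0.941, -0.34, 0.0], [-0.34, -0.941, 0.0], [-0.0, -0.0, -1.0]] [ 0.2  0.5 -3.3] j [ -7.    2.5 -13.1  -0.  -74.5  77.1] g 0.3346824843166999 29.97369091026485
16.375 [ 0.4083 -0.2104  0.2765] [[0.941, -0.339, 0.0], [-0.339, -0.941, 0.0], [-0.0, -0.0, -1.0]] [ 0.  -0.7 -3.9] j [ -6.9   2.5 -13.1  -0.  -74.5  77.1] g 0.3384182999230988 29.972768565639853
16.425 [ 0.4084 -0.2102  0.2765] [[0.941, -0.339, 0.0], [-0.339, -0.941, 0.0], [0.0, -0.0, -1.0]] [ 0.   0.4 -3.7] j [ -6.9   2.5 -13.1  -0.  -74.5  77.1] g 0.339300398593735 29.97287292033434
s12 73 [ 0.4425 -0.2291  0.1708] [ 0.4657 -0.2129  0.1996] [ 0.4568 -0.2209  0.1786]
(array([ 481. , -230.1]), array([149. , 196.8]), 89.0)
w12 319 [ 0.4473 -0.2344  0.1757] [ 0.4648 -0.2205  0.2393] [ 0.4559 -0.2284  0.2371]
(array([ 480.6, -233.2]), array([146.2, 195.9]), 88.7)
```

Request:
drive_tool(moves=[{"delta_pos": [0, 0, 8], "turn": 0, "claw": 0}, {"delta_pos": [0, 0, 20], "turn": 0, "claw": 0}, {"delta_pos": [0, 0, 25], "turn": 0, "claw": 0}, {"delta_pos": [0, 0, 25], "turn": 0, "claw": 0}, {"delta_pos": [0, 0, 25], "turn": 0, "claw": 0}, {"delta_pos": [0, 0, 20], "turn": 0, "claw": 0}, {"delta_pos": [0, 0, 15], "turn": 0, "claw": 0}, {"delta_pos": [0, 0, 10], "turn": 0, "claw": 0}, {"delta_pos": [0, 0, 8], "turn": 0, "claw": 0}, {"delta_pos": [0, 0, 4], "turn": 0, "claw": 0}, {"delta_pos": [0, 0, 0], "turn": 0, "claw": 0}, {"delta_pos": [0, 0, 0], "turn": 0, "claw": 0}])

```text
time_s: 17.98
tcp_pos: [0.4087, -0.2106, 0.117]
ee_rot: [[0.941, -0.339, 0.001], [-0.339, -0.941, -0.0], [0.001, -0.0, -1.0]]
wrist_force: [0.3, 0.1, -4.0]
gripper_width: 0.334
gripper_force: 30.0
```

Request:
drive_tool(moves=[{"delta_pos": [0, 0, 2], "turn": 0, "claw": 0}, {"delta_pos": [0, 0, 2], "turn": 0, "claw": 0}, {"delta_pos": [0, 0, 0], "turn": 0, "claw": 0}])

```text
time_s: 18.35
tcp_pos: [0.4081, -0.2105, 0.1124]
ee_rot: [[0.941, -0.339, -0.0], [-0.339, -0.941, 0.0], [-0.0, 0.0, -1.0]]
wrist_force: [0.1, 0.3, -3.8]
gripper_width: 0.337
gripper_force: 30.0
```

Request:
drive_tool(moves=[{"delta_pos": [0, 0, 1], "turn": 0, "claw": 0}, {"delta_pos": [0, 0, 0.5], "turn": 0, "claw": 0}, {"delta_pos": [0, 0, 0], "turn": 0, "claw": 0}])

```text
time_s: 18.73
tcp_pos: [0.4084, -0.2108, 0.1119]
ee_rot: [[0.941, -0.339, 0.001], [-0.339, -0.941, -0.001], [0.001, 0.0, -1.0]]
wrist_force: [-3.4, 1.6, 4.8]
gripper_width: 0.335
gripper_force: 30.0
```

The bolt is touching the floor. I ease the tongs to half open.

Request:
drive_tool(moves=[{"delta_pos": [0, 0, 0], "turn": 0, "claw": 0.34}, {"delta_pos": [0, 0, 0], "turn": 0, "claw": 0.36}, {"delta_pos": [0, 0, 0], "turn": 0, "claw": 0.38}, {"delta_pos": [0, 0, 0], "turn": 0, "claw": 0.4}, {"delta_pos": [0, 0, 0], "turn": 0, "claw": 0.43}, {"delta_pos": [0, 0, 0], "turn": 0, "claw": 0.44}, {"delta_pos": [0, 0, 0], "turn": 0, "claw": 0.44}, {"delta_pos": [0, 0, 0], "turn": 0, "claw": 0.44}])

```text
time_s: 19.73
tcp_pos: [0.4083, -0.2105, 0.1111]
ee_rot: [[0.941, -0.339, 0.0], [-0.339, -0.941, -0.0], [0.0, -0.0, -1.0]]
wrist_force: [-0.3, -0.1, -2.1]
gripper_width: 0.439
gripper_force: 9.0
```

```bash
python3 look.py w13; python3 sq.py w13|tail -9
python3 - <<'E'
from h import *
from station import monitor
s=monitor.sense();T=np.array(s["tcp_pos"]);x=np.array(s["ee_rot"])[:2,0];R=np.array([x,[-x[1],x[0]]])
c=dict(np.load("pics/w13.npz"));P=cloud(c);Q=(P[...,:2]-T[:2])@R.T*1000;z=P[...,2]*1000
hsv=cv2.cvtColor(c["color"],cv2.COLOR_RGB2HSV)
m=(np.hypot(Q[...,0]-51,Q[...,1]+3)<25)&(z<100)&(z>20)
b=m&(hsv[...,0]<20)&(hsv[...,1]>60)
print("bolt",b.sum(),np.percentile(z[b],[5,50,95]),Q[b&(z>68)].mean(0),rect(Q[b&(z>68)]/1000))
k=m&~b
for sg in(1,-1):
    q=k&((Q[...,1]+2)*sg>0)&(z>50);print(sg,q.sum(),Q[q].min(0),Q[q].max(0))
E
```

```text
19.725 [ 0.4083 -0.2105  0.1111] [[0.941, -0.339, 0.0], [-0.339, -0.941, -0.0], [0.0, -0.0, -1.0]] [-0.3 -0.1 -2.1] j [ -6.9  10.8 -28.8   0.  -50.4  77.1] g 0.4392007370107503 9.00956760160625
10 424 y -30.7 29.3 167.0
16 144 y -18.2 17.0 166.3
22 145 y -18.4 16.9 166.4
28 158 y -18.7 17.2 166.3
34 156 y -18.6 17.3 166.2
40 175 y -18.9 17.2 166.3
46 169 y -19.1 17.4 166.4
52 184 y -19.3 17.3 166.3
58 14 y -17.9 17.1 164.7
bolt 329 [39.30476863 72.81837758 74.06871637] [49.90162017 -1.31211714] (array([49.9, -1.1]), array([13.7, 14.2]), 66.2)
1 223 [39.25937406 -1.87672499] [63.10346359 16.68685604]
-1 234 [ 39.11139788 -19.03166793] [62.93430336 -2.66295366]
```

The bolt stands free at its place, its top at z 73 mm, centred between the open jaws, and the tongs have not slipped. I lift off and return.

Request:
drive_tool(moves=[{"delta_pos": [0, 0, -5], "turn": 0, "claw": 0.43}, {"delta_pos": [0, 0, -10], "turn": 0, "claw": 0.43}, {"delta_pos": [0, 0, -15], "turn": 0, "claw": 0.43}, {"delta_pos": [0, 0, -20], "turn": 0, "claw": 0.43}, {"delta_pos": [0, 0, -25], "turn": 0, "claw": 0.43}, {"delta_pos": [0, 0, -25], "turn": 0, "claw": 0.43}, {"delta_pos": [0, 0, -25], "turn": 0, "claw": 0.43}, {"delta_pos": [0, 0, -20], "turn": 0, "claw": 0.43}, {"delta_pos": [0, 0, -12], "turn": 0, "claw": 0.43}, {"delta_pos": [0, 0, -5], "turn": 0, "claw": 0.43}, {"delta_pos": [0, 0, 0], "turn": 0, "claw": 0.43}])

```text
time_s: 21.15
tcp_pos: [0.4081, -0.2104, 0.2728]
ee_rot: [[0.941, -0.339, -0.0], [-0.339, -0.941, 0.0], [-0.0, -0.0, -1.0]]
wrist_force: [-0.1, -1.1, -2.6]
gripper_width: 0.432
gripper_force: 9.4
```

Request:
drive_tool(moves=[{"delta_pos": [0, -10, 0], "turn": 0, "claw": 0.43}, {"delta_pos": [-2, -25, 0], "turn": 0, "claw": 0.43}, {"delta_pos": [-4, -40, 0], "turn": 0, "claw": 0.43}, {"delta_pos": [-5, -45, 0], "turn": 0, "claw": 0.43}, {"delta_pos": [-5, -50, 0], "turn": 0, "claw": 0.43}, {"delta_pos": [-5, -50, 0], "turn": 0, "claw": 0.43}, {"delta_pos": [-5, -50, 0], "turn": 0, "claw": 0.43}, {"delta_pos": [-5, -50, 0], "turn": 0, "claw": 0.43}, {"delta_pos": [-4, -50, 0], "turn": 0, "claw": 0.43}, {"delta_pos": [-3, -45, 0], "turn": 0, "claw": 0.43}, {"delta_pos": [-2, -35, 0], "turn": 0, "claw": 0.43}, {"delta_pos": [0, -21, 0], "turn": -0.06, "claw": 0.43}])

```text
time_s: 22.65
tcp_pos: [0.5299, 0.2485, 0.2715]
ee_rot: [[0.96, -0.279, -0.002], [-0.279, -0.96, -0.001], [-0.002, 0.002, -1.0]]
wrist_force: [0.4, -0.2, -3.2]
gripper_width: 0.432
gripper_force: 9.4
```

Request:
drive_tool(moves=[{"delta_pos": [0, 0, 0], "turn": -0.06, "claw": 0.43}, {"delta_pos": [0, 0, 0], "turn": 0, "claw": 0.43}, {"delta_pos": [0, 0, 0], "turn": 0, "claw": 0.43}])

```text
time_s: 23.02
tcp_pos: [0.53, 0.2462, 0.2726]
ee_rot: [[0.974, -0.225, -0.001], [-0.225, -0.974, -0.0], [-0.001, 0.001, -1.0]]
wrist_force: [0.2, 0.1, -2.5]
gripper_width: 0.431
gripper_force: 9.4
```

```bash
python3 look.py w14; python3 sq.py w14|tail -6
python3 - <<'E'
from h import *
from station import monitor
s=monitor.sense();T=np.array(s["tcp_pos"]);x=np.array(s["ee_rot"])[:2,0];R=np.array([x,[-x[1],x[0]]])
c=dict(np.load("pics/w14.npz"));P=cloud(c);Q=(P[...,:2]-T[:2])@R.T*1000;z=P[...,2]*1000
m=(abs(z-147)<6)&(abs(Q[...,0])<40)&(abs(Q[...,1])<60)
print("front frame top",m.sum(),rect(Q[m]/1000))
print("to pick pose (tool axes mm)",np.array(s["ee_rot"]).T@(np.array([.5303,.2461,.0995])-T)*1000)
E
```

```text
23.025 [0.53   0.2462 0.2726] [[0.974, -0.225, -0.001], [-0.225, -0.974, -0.0], [-0.001, 0.001, -1.0]] [ 0.2  0.1 -2.5] j [ 40.8  15.6   2.3  -0.  -76.8  36.2] g 0.43127008037922304 9.431634724605829
28 149 y -18.1 16.8 327.6
34 155 y -17.9 16.7 327.8
40 167 y -18.2 17.0 327.8
46 169 y -18.4 16.8 327.8
52 178 y -18.6 17.0 327.7
58 7 y -16.3 15.6 326.3
front frame top 35 (array([25.2, -1.8]), array([ 5.6, 87. ]), 0.8)
to pick pose (tool axes mm) [ 2.84971191e-01 -1.51600147e-01  1.73357166e+02]
```

Request:
drive_tool(moves=[{"delta_pos": [1, 0, 10], "turn": 0, "claw": 0.43}, {"delta_pos": [0, 0, 25], "turn": 0, "claw": 0.43}, {"delta_pos": [0, 0, 30], "turn": 0, "claw": 0.43}, {"delta_pos": [0, 0, 30], "turn": 0, "claw": 0.43}, {"delta_pos": [0, 0, 25], "turn": 0, "claw": 0.43}, {"delta_pos": [0, 0, 20], "turn": 0, "claw": 0.43}, {"delta_pos": [0, 0, 15], "turn": 0, "claw": 0.43}, {"delta_pos": [0, 0, 10], "turn": 0, "claw": 0.43}, {"delta_pos": [0, 0, 5], "turn": 0, "claw": 0.43}, {"delta_pos": [0, 0, 2], "turn": 0, "claw": 0.43}, {"delta_pos": [0, 0, 0], "turn": 0, "claw": 0.43}])

```text
time_s: 24.45
tcp_pos: [0.5315, 0.2461, 0.1015]
ee_rot: [[0.975, -0.224, 0.001], [-0.224, -0.975, 0.001], [0.001, -0.001, -1.0]]
wrist_force: [-0.7, 0.0, -2.7]
gripper_width: 0.43
gripper_force: 9.4
```

Request:
drive_tool(moves=[{"delta_pos": [0, 0, 1], "turn": 0, "claw": 0.43}, {"delta_pos": [0, 0, 1], "turn": 0, "claw": 0.43}, {"delta_pos": [0, 0, 0], "turn": 0, "claw": 0.43}])

```text
time_s: 24.82
tcp_pos: [0.5315, 0.2461, 0.0996]
ee_rot: [[0.975, -0.224, 0.001], [-0.224, -0.975, 0.0], [0.001, -0.001, -1.0]]
wrist_force: [-0.4, -1.0, 1.3]
gripper_width: 0.431
gripper_force: 9.4
```

The bars now carry the tongs. I open slowly, then withdraw straight up.

Request:
drive_tool(moves=[{"delta_pos": [0, 0, 0], "turn": 0, "claw": 0.46}, {"delta_pos": [0, 0, 0], "turn": 0, "claw": 0.49}, {"delta_pos": [0, 0, 0], "turn": 0, "claw": 0.52}, {"delta_pos": [0, 0, 0], "turn": 0, "claw": 0.6}, {"delta_pos": [0, 0, 0], "turn": 0, "claw": 0.75}, {"delta_pos": [0, 0, 0], "turn": 0, "claw": 0.75}, {"delta_pos": [0, 0, 0], "turn": 0, "claw": 0.75}, {"delta_pos": [0, 0, -10], "turn": 0, "claw": 0.75}, {"delta_pos": [0, 0, -30], "turn": 0, "claw": 0.75}, {"delta_pos": [0, 0, -50], "turn": 0, "claw": 0.75}, {"delta_pos": [0, 0, -50], "turn": 0, "claw": 0.75}, {"delta_pos": [0, 0, -10], "turn": 0, "claw": 0.75}])

```text
time_s: 26.32
tcp_pos: [0.5331, 0.2469, 0.2545]
ee_rot: [[0.975, -0.223, 0.008], [-0.224, -0.975, 0.005], [0.007, -0.007, -1.0]]
wrist_force: [0.5, 1.0, -0.4]
gripper_width: 0.75
gripper_force: 0.0
```

Request:
drive_tool(moves=[{"delta_pos": [-50, 0, 0], "turn": 0, "claw": 0.75}, {"delta_pos": [-50, 0, 0], "turn": 0, "claw": 0.75}, {"delta_pos": [0, 0, 0], "turn": 0, "claw": 0.75}, {"delta_pos": [0, 0, 0], "turn": 0, "claw": 0.75}])

```text
time_s: 26.82
tcp_pos: [0.4339, 0.2684, 0.2492]
ee_rot: [[0.975, -0.223, 0.0], [-0.223, -0.975, 0.0], [0.0, -0.0, -1.0]]
wrist_force: [0.3, 0.4, 0.1]
gripper_width: 0.751
gripper_force: 0.0
```

```bash
python3 look.py w15; python3 look.py s15 scene; python3 look.py t15 top
python3 - <<'E'
from h import *
for n in("w2","w15"):
    c=dict(np.load(f"pics/{n}.npz"));P=cloud(c)
    m=sel(P,c,.1525,.165,.38,.62,.18,.32);p=P[m];print(n,len(p),rect(p),np.median(p[:,2]))
    a=p[:,0]>.55;print(" front/back z",np.median(p[a][:,2]),np.median(p[p[:,0]<.45][:,2]))
for n in("s15","t15"):
    c=dict(np.load(f"pics/{n}.npz"));P=cloud(c)
    m=sel(P,c,.05,.09,.41,.5,-.28,-.18);print(n,"bolt top",m.sum(),P[m].mean(0),P[m].max(0))
E
```

```text
26.825 [0.4339 0.2684 0.2492] [[0.975, -0.223, 0.0], [-0.223, -0.975, 0.0], [0.0, -0.0, -1.0]] [0.3 0.4 0.1] j [ 50.    8.6 -10.    0.  -71.4  27.1] g 0.7509039010831369 0.0
26.875 [0.4343 0.2684 0.249 ] [[0.975, -0.224, 0.0], [-0.224, -0.975, -0.0], [0.0, 0.0, -1.0]] [ 0.   0.2 -0.6] j [ 50.    8.7  -9.9   0.  -71.4  27.1] g 0.7503849714720991 0.0
26.925 [0.4345 0.2683 0.2488] [[0.974, -0.225, -0.0], [-0.225, -0.974, -0.0], [-0.0, 0.0, -1.0]] [-0.3  0.5 -0.8] j [ 49.9   8.7  -9.9   0.  -71.4  27.1] g 0.7496241903064992 0.0
w2 1651 (array([493.7, 254.4]), array([ 44.3, 191.1]), 76.2) 0.15516022772496624
 front/back z 0.1547309866208852 0.15480611730308613
w15 1958 (array([494.8, 254.2]), array([ 44.2, 191.8]), 76.3) 0.15519196101995533
 front/back z 0.15479569940354088 0.15488352331891894
s15 bolt top 51 [ 0.45638931 -0.22351839  0.06602111] [ 0.4626772  -0.2180102   0.07624055]
t15 bolt top 51 [ 0.45292892 -0.22598619  0.06974333] [ 0.46061127 -0.21958151  0.07624892]
```

The tongs are back within 1 mm of where they started, level and open. The bolt stands in the tray.

```bash
python3 -c "
from station import ticket;print(ticket.finish_job())"
```

```text
the job is handed in; nothing more can be done
None
```

I drew the bolt from the tube with the tongs and set it down standing in the tray, then put the tongs back on their rest, level, open and within about 1 mm of where they started. I handed the job in at about 27 s; no verdict came back. The real finger ends sat about 29 mm above the reported TCP, so the first grasp closed just over the sleeves without moving the tongs, and I corrected for it from the camera images.

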